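# Load a slide carrier under the scanner dock's leaf spring

## Task

Load the blue slide carrier into the scanner dock: with closed fingertips press its black grip pad down hard so that the sprung platform sinks and the nose clears the yellow gate bar, and keep pressing as you slide it under the bar and the leaf spring until it is fully home against the white end stop and the spring has dropped into the carrier's slot. Then take the hand away. Do not lift or tip the carrier, and leave everything else on the bench where it is.

Things in the scene. Friction and masses are not known exactly. Their poses are not given: they have to be found in the camera images.
- dock: fixed aluminium loading dock, a lane 83 mm wide from x = -185 to +115 mm. Origin on the table, on the lane's centreline; x = loading direction, y across, z up. Side walls 8 mm thick, 38 mm high over the table. A white control wing, 25 mm high, on the -y side: x = -20 to +115, y = -50 to -115 mm
- carrier: loose blue slide carrier, 150 mm long (x), 80 wide, 14 thick, about 0.2 kg, nose at +x. Origin: centre of its underside. Starts in the lane on the white sprung platform, axes along the dock's, underside 30 mm over the table, nose 8 to 30 mm short of the gate. Slides easily (friction about 0.2). Home: origin at dock x = +20 mm, held down by the gate bar
- carrier_pad (a point): centre of the carrier's black grip pad, on its top face (14 mm above its underside, 44 mm over the table at the start; carrier x = -54 mm, on its centreline): press here. Pad 36 mm long, 64 wide. The rear face of the carrier's cross ridge is 20 mm ahead (+x); the ridge is 10 mm long, 8 high, takes the push and stays 9 mm short of the gate bar at home
- gate (a point): middle of the underside of the yellow gate bar, 39.5 mm over the table, at dock x = +13 mm; the bar is 16 mm long (x), 10 mm high and spans the lane. At rest the carrier's top is 4.5 mm too high for it: press the carrier down 5 mm or more to pass
- end_stop (a point): middle of the face of the white end stop, at dock x = +95 mm, 22 mm over the table (the block is 44 mm high); the carrier's nose touches it when home
- platform (a joint): white sprung platform under the carrier: how far it has sunk, 0 (up) to 0.010 m (stop). Fingers need about 4 to 5 N to start it, 10 N at 5 mm, 12 N at 7 mm, 15 N at the stop. With the carrier home and let go it stays near 0.0045
- leaf (a joint): steel leaf spring clamped to the far side of the gate bar, 45 mm long, sloping down along the loading direction: lift angle, rad. 0 at rest; about 0.05 to 0.2 riding on the carrier's nose (pressing it with up to 6 N); nearly 0 again once dropped into the carrier's central slot, in about the last 5 mm before home
- spare_carrier: loose grey carrier of the same shape lying on the bench to the +y side of the dock; leave alone. Origin at the centre of its underside
- vial: small capped vial, 22 mm diameter, 45 mm high, standing on the dock's control wing; leave alone. Origin under its base
- oil_bottle: amber bottle, 36 mm diameter, 75 mm high, on the bench on the -y side of the dock; leave alone. Origin under its base
- stain_jar: open glass jar, 70 mm diameter, 80 mm high; leave alone. Origin under its base
- sharps_tub: open yellow tub, 150 x 130 x 100 mm high; leave alone. Origin under its base
- slide_box: green slide box, 90 x 100 x 35 mm high; leave alone. Origin under its base
There are look-alikes about, which are no part of the job. Leave any orange look-alike of the carrier alone.

How it is judged:
By the outcome, as a careful person would: the job done as asked, in the order asked, and still so for the second after the job is handed in, with the robot touching nothing.
It also fails if it takes over 35 s, if anything falls off the work surface, if the arm or the gripper's body presses on something with over 40 N, if the wrist force passes 120 N, or if a joint passes its speed limit or range.

## Robot

A 6-joint arm with a two-finger parallel gripper is mounted at the origin on the work surface. World frame = base frame: x ahead of the robot, y to its left, z up, the work surface at z = 0. Lengths are in m, angles in rad, forces in N, time in s.
With the tool pointing down it reaches from about 0.3 to 0.875 m from the base axis. Payload 6.4 kg.
Tool frame: the origin (TCP) lies midway between the tips of the shut fingers; the grasp point (between the pads) lies 19 mm behind it; z points along the fingers, y is the line along which they close (so a half turn about z gives the same grasp; the last joint's range is limited). The gripper opens to 85 mm and grips with 20 to 120 N. Pads are 22 mm wide; open, the fingers measure 114 mm over their backs; the gripper's body (76 mm by 85 mm) begins 54 mm behind the grasp point. The pads swing forward as they close: fully open they stand 13 mm farther back than shut.
Start: joints at [0.98, 0.181, 1.607, -0, 1.354, -0.206], TCP at [0.216, 0.533, 0.231] pointing down, gripper open.
Joint ranges: [-2.99, 2.99], [-0.89, 2.07], [0.3, 2.58], [-1.14, 4.28], [0, 2.63], [-3.12, 3.12]. Speed limits (rad/s): [2.57, 2.57, 3.01, 3.14, 3.14, 3.14].

## Interface

Orientations are given as a unit quaternion [x, y, z, w].
In Python, from rig import monitor, camera, get_calibration, job gives the robot as it stands. The module is installed in compiled form; this text tells all that it offers.
- The arm moves only by the tool apply_moves, never from a script. Its argument "series" is a list of rows, each a list of 3 entries, a list of its own where there are three numbers: the shift along the world's x, y, z in cm, then the turn, a rotation vector about the world's x, y, z in rad, then the opening, from 0 (shut) to 1 (fully open). In form: [[[tx, ty, tz], [rx, ry, rz], claw], ...]. A call has 1 to 20 rows; each row shifts and turns the commanded pose from where the row before left it; what a row does not reach is not made up. A row lasts 1/8 s, in which the tool goes at most 62.5 mm and 10.7 degrees, less where a joint would pass 70% of its speed; a pose out of reach is approached as far as the arm can. A call is refused whole if a number of a shift passes 6.25 or a number of a turn 0.188, either way. A call with a gripper value outside its range is refused whole. The fingers move at their own pace and stop on an object; "grip_force" is the grip in N (left out, the last holds). Time passes only in rows, so rows that do not move let the fingers close. It gives the time, the measured TCP pose, the force and the opening at its end, in the units of the state.
- monitor.state(): the state, without advancing time (a new reading comes with each control period).
- camera(name): name is "scene" or "top" or "wrist"; returns the picture (400x640x3 uint8, red, green, blue); there is no depth.
- get_calibration(name): a dict with "K" (3x3 intrinsics, pixels), "R" (3x3) and "t" (3): a world point X has camera coordinates R X + t; the wrist camera has in their place "tool_from_camera" (4x4, takes a point from camera to tool coordinates, whose origin is the TCP and whose axes are the flange's). Camera axes: x right, y down, z forward; pixel columns grow to the right and rows downward; lengths in m; the calibration is good to about 2 mm. A picture is of the moment at which its call begins: read the wrist's pose just before it. get_calibration takes no time and is no camera call.
- job.sign_off(): hands the job in, once; it reports no verdict.
The state is a dict: "time_s": time; "joint_pos": joint angles; "joint_vel": joint speeds; "joint_efforts": joint torques, N m; "position": TCP position; "tool_rot": TCP orientation; "ft_force": force on the tool from outside, world axes, zero at the start; "torque": the same for the moment, N m; "grip_width": finger opening in m.
Only numpy, scipy, OpenCV 4.12 (cv2) and the standard library are available. Lean on these libraries where they do the work, as an engineer would, in place of code of your own. Each camera call takes 0.05 s, during which the arm holds its last target. There are 200 camera calls.

## Working session

There is one attempt and no reset: what is moved stays moved. The work goes in short steps, Python scripts to look and compute and a tool call to move; the robot and the scene stay as the last step left them, time stands still between calls to the robot, and variables do not carry over. Pictures are saved under pics/ and viewed, on a budget of 10 in all, crops included, one or two more only if the job needs it, and the job is handed in when it is done.

Besides the shell and the picture viewer there is one more tool, called after "Request:" in YAML: its name, and indented under it one key for each argument. apply_moves: Moves the arm, as the interface text tells. Its arguments: {"type":"object","properties":{"series":{"type":"array"},"grip_force":{"type":"number"}},"required":["series"]}

```bash
mkdir -p pics; python3 - <<'E'
from rig import monitor,camera,get_calibration
import cv2
s=monitor.state();print(s['time_s'],s['position'],s['tool_rot'],s['ft_force'],s['grip_width'])
for n in("scene","top"):
    cv2.imwrite(f"pics/{n}0.png",cv2.cvtColor(camera(n),cv2.COLOR_RGB2BGR));c=get_calibration(n);print(n,c)
print(get_calibration("wrist"))
E
```

```text
0.0 [0.21549674 0.53247646 0.230377  ] [ 1.91204907e-01  9.81549730e-01 -8.29496806e-04 -3.49927834e-04] [ 0.15168286 -0.20641329 -1.14615599] 0.085291223193489
scene {'K': array([[489.62834166,   0.        , 324.3996294 ],
       [  0.        , 489.62834166, 201.41428796],
       [  0.        ,   0.        ,   1.        ]]), 'R': array([[-0.07229708,  0.99734723, -0.00846412],
       [ 0.79170226,  0.05222444, -0.6086708 ],
       [-0.6066141 , -0.05070618, -0.79337772]]), 't': array([ 0.03494946, -0.37221914,  1.76690522])}
top {'K': array([[517.77395532,   0.        , 322.22425303],
       [  0.        , 517.77395532, 194.25456442],
       [  0.        ,   0.        ,   1.        ]]), 'R': array([[-0.01280338, -0.99986836, -0.00996703],
       [-0.99002941,  0.01407452, -0.14015589],
       [ 0.14027772,  0.00807318, -0.99007928]]), 't': array([0.01345536, 0.5430586 , 1.60285111])}
{'K': array([[340.76258358,   0.        , 325.05044313],
       [  0.        , 340.76258358, 192.03629516],
       [  0.        ,   0.        ,   1.        ]]), 'tool_from_camera': array([[ 8.76282478e-04, -9.58973781e-01, -2.83493421e-01,
         7.15225396e-02],
       [ 9.99999605e-01,  7.97658478e-04,  3.92773013e-04,
         1.80194367e-04],
       [-1.50528090e-04, -2.83493654e-01,  9.58974101e-01,
        -1.44332248e-01],
       [ 0.00000000e+00,  0.00000000e+00,  0.00000000e+00,
         1.00000000e+00]])}
```

View pics/top0.png

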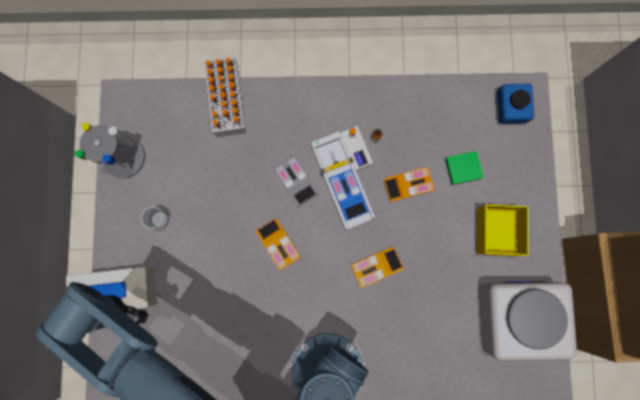

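View pics/scene0.png

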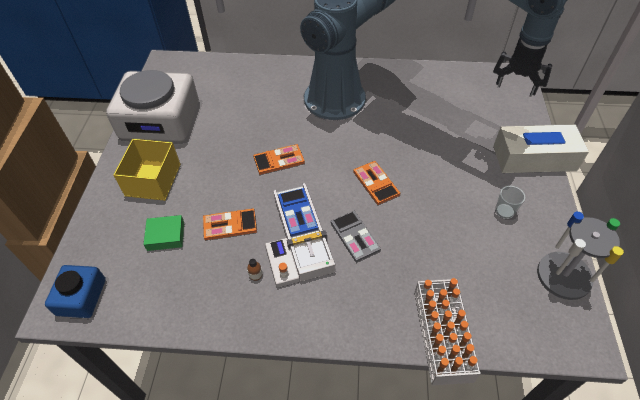

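The top view shows these candidates: the blue carrier in the dock at (348,197), a grey spare at (295,180), and orange look-alikes at (277,243), (377,267) and (409,184). The blue one in the dock is the target. Its pad is at about (355,211), the gate at about (337,167), and the wing with the vial is on the right (-y).

```bash
cat > h.py <<'E'
import numpy as np,cv2
from rig import monitor,camera,get_calibration
from scipy.spatial.transform import Rotation as Ro
def cam(n,s=None):
    c=get_calibration(n)
    if n!="wrist": return c["K"],c["R"],c["t"]
    T=np.eye(4);T[:3,:3]=Ro.from_quat(s["tool_rot"]).as_matrix();T[:3,3]=s["position"]
    M=np.linalg.inv(T@c["tool_from_camera"]);return c["K"],M[:3,:3],M[:3,3]
def ray(C,p,z):
    K,R,t=C;d=R.T@np.linalg.solve(K,[p[0],p[1],1]);o=-R.T@t
    return o+d*(z-o[2])/d[2]
def proj(C,X):
    K,R,t=C;q=K@(R@np.asarray(X)+t);return q[:2]/q[2]
E
python3 - <<'E'
from h import *
C=cam("top")
for p,z in(((355,211),.044),((337,167),.05),((348,197),.044),((352,132),.07)): print(p,ray(C,p,z))
s=monitor.state();print(Ro.from_quat(s["tool_rot"]).as_matrix().round(3))
im=cv2.imread("pics/top0.png")[110:240,260:400]
cv2.imwrite("pics/top0c.png",cv2.resize(im,None,fx=4.5,fy=4.5,interpolation=cv2.INTER_CUBIC))
E
```

```text
(355, 211) [ 0.48778379 -0.09622824  0.044     ]
(337, 167) [ 0.62810849 -0.04192311  0.05      ]
(348, 197) [ 0.5324828  -0.07512317  0.044     ]
(352, 132) [ 0.73602053 -0.09076312  0.07      ]
[[-0.927  0.375 -0.001]
 [ 0.375  0.927 -0.001]
 [ 0.    -0.002 -1.   ]]
```

View pics/top0c.png

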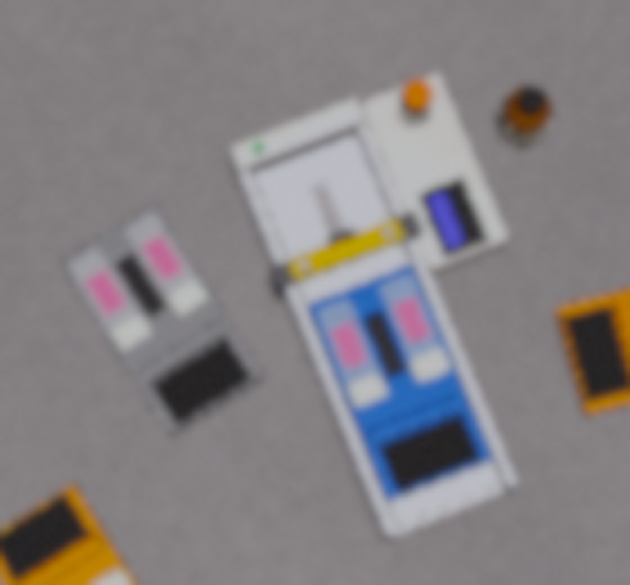

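The close crop confirms it: the blue carrier is in the lane, with its black pad at crop (432,455), which is top-view (356,211). The nose is just short of the yellow bar at crop (347,250). Dock yaw is about 21°. I'll go above the pad with the gripper shut.

Request:
apply_moves:
  series:
    - [[1.95,-4.5,-0.2],[0,0,0.0535],0]
    - [[1.95,-4.5,-0.2],[0,0,0.0535],0]
    - [[1.95,-4.5,-0.2],[0,0,0.0535],0]
    - [[1.95,-4.5,-0.2],[0,0,0.0535],0]
    - [[1.95,-4.5,-0.2],[0,0,0.0535],0]
    - [[1.95,-4.5,-0.2],[0,0,0.0535],0]
    - [[1.95,-4.5,-0.2],[0,0,0.0535],0]
    - [[1.95,-4.5,-0.2],[0,0,0.0535],0]
    - [[1.95,-4.5,-0.2],[0,0,0.0535],0]
    - [[1.95,-4.5,-0.2],[0,0,0.0535],0]
    - [[1.95,-4.5,-0.2],[0,0,0.0535],0]
    - [[1.95,-4.5,-0.2],[0,0,0.0535],0]
    - [[1.95,-4.5,-0.2],[0,0,0.0535],0]
    - [[1.95,-4.5,-0.2],[0,0,0.0535],0]
    - [[0,0,0],[0,0,0],0]
    - [[0,0,0],[0,0,0],0]

```text
time_s: 2.1
position: [0.4882, -0.0966, 0.2027]
tool_rot: [-0.181, 0.984, 0.001, -0.001]
ft_force: [0.1, -0.2, -0.6]
grip_width: -0.0003
```

```bash
python3 - <<'E'
from h import *
s=monitor.state();print(s['time_s'],s['position'],s['ft_force'],s['grip_width'],s['joint_pos'])
print(Ro.from_quat(s["tool_rot"]).as_matrix().round(3))
im=camera("wrist");cv2.imwrite("pics/w1.png",cv2.cvtColor(im,cv2.COLOR_RGB2BGR))
np.savez("w1.npz",q=s["tool_rot"],p=s["position"])
E
```

```text
2.1 [ 0.48822341 -0.09661249  0.20268883] [ 0.0611064  -0.22134135 -0.58418932] -0.0002662432909244178 [-4.34522136e-01  3.61246963e-02  1.82610944e+00  3.15464089e-04
  1.28104888e+00 -2.36860730e+00]
[[-0.935 -0.355 -0.001]
 [-0.355  0.935  0.001]
 [ 0.001  0.001 -1.   ]]
```

View pics/w1.png

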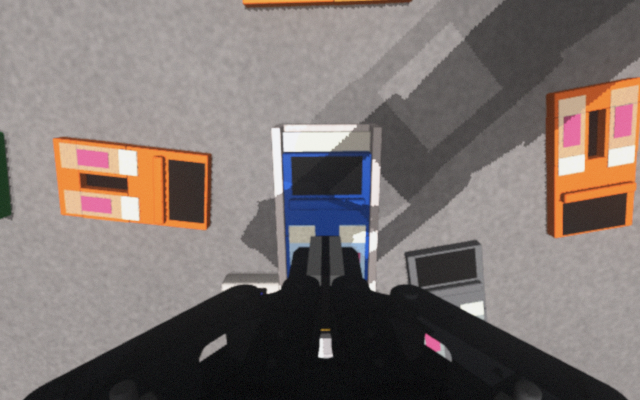

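The wrist view shows the pad with corners near (292,157), (363,157), (291,195) and (364,198). The outer lane wall edges are near x = 275 and 380. The orange look-alikes and the grey spare are clear to the sides.

```bash
python3 - <<'E'
from h import *
d=np.load("w1.npz");C=cam("wrist",dict(tool_rot=d["q"],position=d["p"]))
im=cv2.imread("pics/w1.png")
hsv=cv2.cvtColor(im,cv2.COLOR_BGR2HSV)
blue=((hsv[...,0]>105)&(hsv[...,0]<130)&(hsv[...,1]>150)).astype(np.uint8); blue[:,:270]=0;blue[:,385:]=0;blue[:145]=0;blue[230:]=0
B=np.array([[*np.where(blue[r])[0][[0,-1]],r] for r in range(155,225) if blue[r].sum()>3])
for k in(0,1):
    P=np.array([ray(C,(b[k],b[2]),.044)[:2] for b in B]);vx,vy,x,y=cv2.fitLine(P.astype(np.float32),cv2.DIST_HUBER,0,.001,.001).ravel()
    a=np.arctan2(vy,vx)%np.pi;print("edge",k,"yaw",a,"pt",x,y)
dark=((im.max(2)<55)).astype(np.uint8);dark[:,:280]=0;dark[:,372:]=0;dark[:150]=0;dark[205:]=0
n,l,st,ce=cv2.connectedComponentsWithStats(dark);i=1+st[1:,4].argmax();print(st[i],ce[i])
box=cv2.boxPoints(cv2.minAreaRect(np.argwhere(l==i)[:,::-1].astype(np.float32)))
for p in box:print(p,ray(C,p,.044))
print("pad",ray(C,ce[i],.044))
T=cam("top")
for p in((356,211.1),(337.1,165.6)):print(ray(T,p,.044 if p[1]>200 else .0495))
E
```

```text
edge 0 yaw 0.37443453 pt 0.5163518 -0.12612946
edge 1 yaw 0.36650112 pt 0.48984623 -0.05255714
[ 292  156   70   39 2510] [326.73585657 175.27330677]
[291.96713 157.7188 ] [ 0.48542163 -0.12949909  0.044     ]
[360.9987  155.94875] [ 0.46181117 -0.0720218   0.044     ]
[361.95468 193.23192] [ 0.49382101 -0.05775774  0.044     ]
[292.92313 195.00197] [ 0.51823452 -0.11707454  0.044     ]
pad [ 0.4894531  -0.09443645  0.044     ]
[ 0.48742436 -0.09936129  0.044     ]
[ 0.63271926 -0.04232688  0.0495    ]
```

The pad is at about (0.488, -0.097) and the yaw is about 0.37, so the tool is already over it. Home needs about 107 mm of travel. I'll descend to just above the pad and then touch down slowly.

Request:
apply_moves:
  series:
    - [[0,0,-3],[0,0,0.007],0]
    - [[0,0,-3],[0,0,0],0]
    - [[0,0,-3],[0,0,0],0]
    - [[0,0,-3],[0,0,0],0]
    - [[0,0,-2.5],[0,0,0],0]
    - [[0,0,-0.7],[0,0,0],0]
    - [[0,0,0],[0,0,0],0]
    - [[0,0,0],[0,0,0],0]

```text
time_s: 3.15
position: [0.4897, -0.0971, 0.0525]
tool_rot: [-0.185, 0.983, -0.001, 0.001]
ft_force: [-0.7, -0.4, 0.3]
grip_width: -0.0002
```

Request:
apply_moves:
  series:
    - [[0,0,-0.2],[0,0,0],0]
    - [[0,0,-0.2],[0,0,0],0]
    - [[0,0,-0.2],[0,0,0],0]
    - [[0,0,0],[0,0,0],0]

```text
time_s: 3.65
position: [0.4886, -0.097, 0.045]
tool_rot: [-0.184, 0.983, 0.0, -0.0]
ft_force: [-0.6, 0.0, 0.1]
grip_width: 0.0001
```

Request:
apply_moves:
  series:
    - [[0,0,-0.2],[0,0,0],0]
    - [[0,0,-0.2],[0,0,0],0]
    - [[0,0,0],[0,0,0],0]
    - [[0,0,0],[0,0,0],0]

```text
time_s: 4.15
position: [0.489, -0.0971, 0.0417]
tool_rot: [-0.185, 0.983, -0.0, 0.0]
ft_force: [-2.6, -0.4, 5.4]
grip_width: 0.0
```

Request:
apply_moves:
  series:
    - [[0,0,-0.2],[0,0,0],0]
    - [[0,0,-0.2],[0,0,0],0]
    - [[0,0,0],[0,0,0],0]
    - [[0,0,0],[0,0,0],0]

```text
time_s: 4.65
position: [0.4891, -0.0972, 0.0381]
tool_rot: [-0.185, 0.983, -0.0, 0.0]
ft_force: [-4.2, 0.4, 10.0]
grip_width: 0.0001
```

Request:
apply_moves:
  series:
    - [[0,0,-0.15],[0,0,0],0]
    - [[0,0,-0.1],[0,0,0],0]
    - [[0,0,0],[0,0,0],0]
    - [[0.23,0.09,0],[0,0,0],0]
    - [[0.23,0.09,0],[0,0,0],0]
    - [[0.23,0.09,0],[0,0,0],0]
    - [[0.23,0.09,0],[0,0,0],0]
    - [[0,0,0],[0,0,0],0]

```text
time_s: 5.65
position: [0.499, -0.0942, 0.0361]
tool_rot: [-0.185, 0.983, -0.001, 0.001]
ft_force: [-3.5, -1.6, 11.5]
grip_width: 0.0002
```

```bash
python3 - <<'E'
from h import *
im=cv2.cvtColor(camera("top"),cv2.COLOR_RGB2BGR)[110:240,260:400]
sc=cv2.cvtColor(camera("scene"),cv2.COLOR_RGB2BGR)[170:300,230:370]
o=np.hstack([cv2.resize(i,None,fx=2.8,fy=3,interpolation=cv2.INTER_CUBIC) for i in(im,sc)])
cv2.imwrite("pics/p2.png",o)
E
```

```text
(no output)
```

View pics/p2.png

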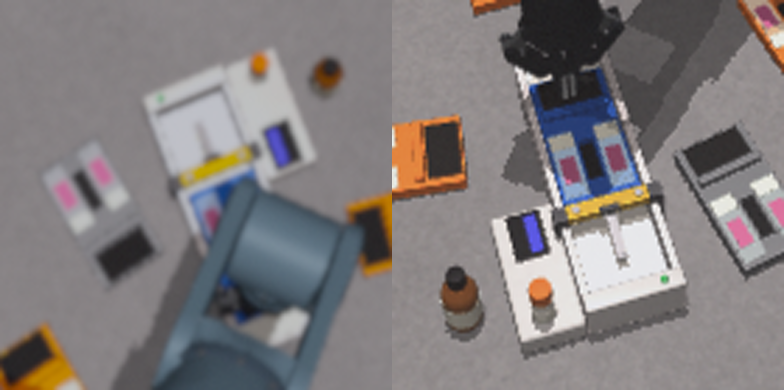

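The scene half shows the fingers on the pad and the carrier level, with its nose just before the bar at about (610,200). I'll press slightly more and slide on.

Request:
apply_moves:
  series:
    - [[0,0,-0.15],[0,0,0],0]
    - [[0.23,0.09,0],[0,0,0],0]
    - [[0.23,0.09,0],[0,0,0],0]
    - [[0.23,0.09,0],[0,0,0],0]
    - [[0.23,0.09,0],[0,0,0],0]
    - [[0.23,0.09,0],[0,0,0],0]
    - [[0.23,0.09,0],[0,0,0],0]
    - [[0,0,0],[0,0,0],0]

```text
time_s: 6.75
position: [0.513, -0.089, 0.0349]
tool_rot: [-0.185, 0.983, -0.001, 0.001]
ft_force: [-3.3, -1.1, 12.6]
grip_width: 0.0002
```

```bash
python3 - <<'E'
from h import *
sc=cv2.cvtColor(camera("scene"),cv2.COLOR_RGB2BGR)[170:300,230:370]
cv2.imwrite("pics/p3.png",cv2.resize(sc,None,fx=4.5,fy=4.5,interpolation=cv2.INTER_CUBIC))
E
```

```text
(no output)
```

View pics/p3.png

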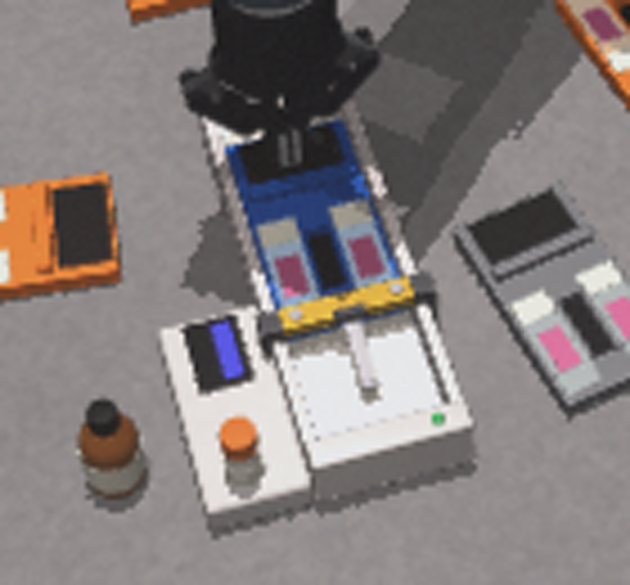

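The carrier moved along with the fingers, and the nose is now going under the bar at crop (345,300) with a steady drag of about 3.5 N. I'll keep sliding.

Request:
apply_moves:
  series:
    - [[0.37,0.145,0],[0,0,0],0]
    - [[0.37,0.145,0],[0,0,0],0]
    - [[0.37,0.145,0],[0,0,0],0]
    - [[0.37,0.145,0],[0,0,0],0]
    - [[0.37,0.145,0],[0,0,0],0]
    - [[0.37,0.145,0],[0,0,0],0]
    - [[0.37,0.145,0],[0,0,0],0]
    - [[0.37,0.145,0],[0,0,0],0]
    - [[0,0,0],[0,0,0],0]

```text
time_s: 7.92
position: [0.5428, -0.0772, 0.035]
tool_rot: [-0.185, 0.983, -0.001, 0.001]
ft_force: [-2.9, -0.4, 13.2]
grip_width: -0.0003
```

```bash
python3 - <<'E'
from h import *
sc=cv2.cvtColor(camera("scene"),cv2.COLOR_RGB2BGR)[170:300,230:370]
cv2.imwrite("pics/p4.png",cv2.resize(sc,None,fx=4.5,fy=4.5,interpolation=cv2.INTER_CUBIC))
E
```

```text
(no output)
```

View pics/p4.png

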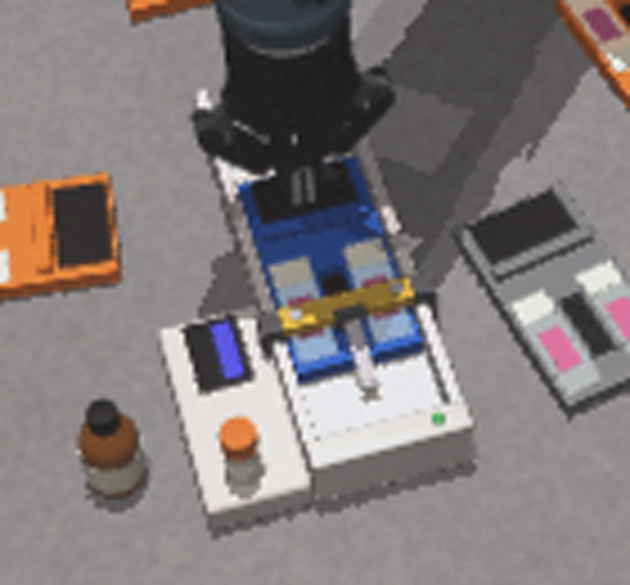

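The nose is past the bar at crop (360,365) and the leaf is riding on it. About 50 mm remains.

Request:
apply_moves:
  series:
    - [[0.37,0.145,0],[0,0,0],0]
    - [[0.37,0.145,0],[0,0,0],0]
    - [[0.37,0.145,0],[0,0,0],0]
    - [[0.37,0.145,0],[0,0,0],0]
    - [[0.37,0.145,0],[0,0,0],0]
    - [[0.37,0.145,0],[0,0,0],0]
    - [[0.37,0.145,0],[0,0,0],0]
    - [[0.37,0.145,0],[0,0,0],0]
    - [[0.37,0.145,0],[0,0,0],0]
    - [[0.37,0.145,0],[0,0,0],0]
    - [[0,0,0],[0,0,0],0]

```text
time_s: 9.35
position: [0.5789, -0.0626, 0.0344]
tool_rot: [-0.185, 0.983, -0.001, 0.0]
ft_force: [-3.9, -1.4, 9.9]
grip_width: 0.0
```

Request:
apply_moves:
  series:
    - [[0.23,0.09,0],[0,0,0],0]
    - [[0.23,0.09,0],[0,0,0],0]
    - [[0,0,0],[0,0,0],0]

```text
time_s: 9.72
position: [0.5833, -0.0608, 0.0344]
tool_rot: [-0.185, 0.983, -0.001, -0.0]
ft_force: [-3.7, -1.5, 9.7]
grip_width: 0.0
```

Request:
apply_moves:
  series:
    - [[0.19,0.07,0],[0,0,0],0]
    - [[0.19,0.07,0],[0,0,0],0]
    - [[0,0,0],[0,0,0],0]

```text
time_s: 10.1
position: [0.587, -0.0594, 0.0344]
tool_rot: [-0.185, 0.983, -0.001, -0.0]
ft_force: [-3.7, -1.5, 10.4]
grip_width: -0.0002
```

```bash
python3 - <<'E'
from h import *
sc=cv2.cvtColor(camera("scene"),cv2.COLOR_RGB2BGR)[170:300,230:370]
cv2.imwrite("pics/p5.png",cv2.resize(sc,None,fx=4.5,fy=4.5,interpolation=cv2.INTER_CUBIC))
E
```

```text
(no output)
```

View pics/p5.png

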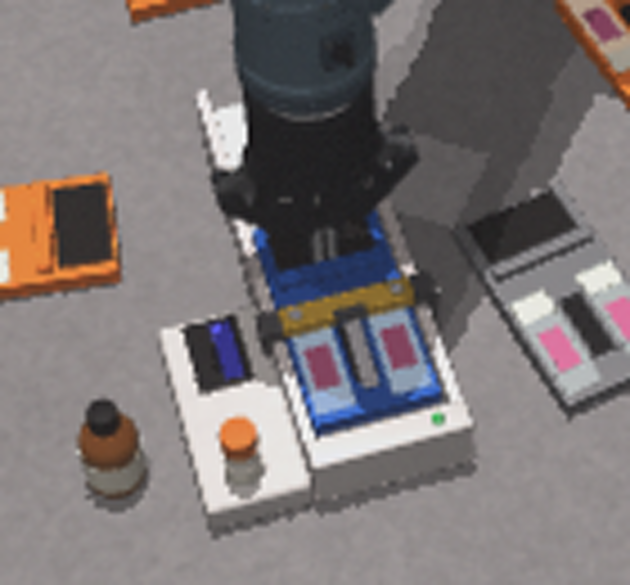

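The nose is near the end stop at crop (380,415), and the leaf is over the slot. I'll creep on until the force rises.

Request:
apply_moves:
  series:
    - [[0.14,0.055,0],[0,0,0],0]
    - [[0.14,0.055,0],[0,0,0],0]
    - [[0,0,0],[0,0,0],0]

```text
time_s: 10.52
position: [0.5897, -0.0583, 0.0344]
tool_rot: [-0.185, 0.983, -0.001, -0.0]
ft_force: [-5.5, -2.0, 11.1]
grip_width: 0.0001
```

Request:
apply_moves:
  series:
    - [[0.14,0.055,0],[0,0,0],0]
    - [[0.14,0.055,0],[0,0,0],0]
    - [[0,0,0],[0,0,0],0]

```text
time_s: 10.9
position: [0.5929, -0.0572, 0.0345]
tool_rot: [-0.185, 0.983, -0.001, 0.0]
ft_force: [-3.8, -1.4, 9.7]
grip_width: -0.0001
```

Request:
apply_moves:
  series:
    - [[0.14,0.055,0],[0,0,0],0]
    - [[0,0,0],[0,0,0],0]

```text
time_s: 11.15
position: [0.5946, -0.0566, 0.035]
tool_rot: [-0.185, 0.983, -0.001, 0.001]
ft_force: [-5.0, -0.9, 12.3]
grip_width: 0.0002
```

Request:
apply_moves:
  series:
    - [[0.14,0.055,0],[0,0,0],0]
    - [[0,0,0],[0,0,0],0]

```text
time_s: 11.4
position: [0.5962, -0.0562, 0.0351]
tool_rot: [-0.185, 0.983, -0.001, 0.001]
ft_force: [-4.5, -0.7, 13.5]
grip_width: -0.0001
```

Request:
apply_moves:
  series:
    - [[0.14,0.055,0],[0,0,0],0]
    - [[0,0,0],[0,0,0],0]

```text
time_s: 11.65
position: [0.5976, -0.0557, 0.0351]
tool_rot: [-0.185, 0.983, -0.001, 0.001]
ft_force: [-4.0, -1.7, 12.5]
grip_width: 0.0001
```

```bash
python3 - <<'E'
from h import *
print(monitor.state()['ft_force'])
sc=cv2.cvtColor(camera("scene"),cv2.COLOR_RGB2BGR)[195:280,270:345]
cv2.imwrite("pics/p6.png",cv2.resize(sc,None,fx=7,fy=7,interpolation=cv2.INTER_CUBIC))
E
```

```text
[-4.00968213 -1.74324218 12.52563377]
```

View pics/p6.png

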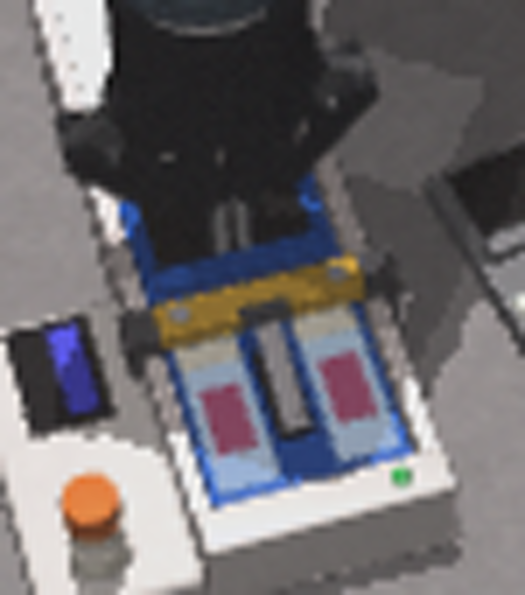

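The nose is at or near the stop face at crop (310,480), and the leaf tip lies in the dark slot at (290,425). Fz rose by about 3 N, which fits the leaf dropping. I'll push on until there is a firm stop.

Request:
apply_moves:
  series:
    - [[0.14,0.055,0],[0,0,0],0]
    - [[0,0,0],[0,0,0],0]

```text
time_s: 11.95
position: [0.599, -0.0552, 0.0351]
tool_rot: [-0.185, 0.983, -0.001, 0.001]
ft_force: [-3.9, -1.4, 12.7]
grip_width: 0.0002
```

Request:
apply_moves:
  series:
    - [[0.14,0.055,0],[0,0,0],0]
    - [[0,0,0],[0,0,0],0]

```text
time_s: 12.2
position: [0.5991, -0.0551, 0.0348]
tool_rot: [-0.185, 0.983, -0.001, -0.001]
ft_force: [-8.6, -4.2, 14.2]
grip_width: 0.0
```

Request:
apply_moves:
  series:
    - [[0.14,0.055,0],[0,0,0],0]
    - [[0,0,0],[0,0,0],0]

```text
time_s: 12.45
position: [0.5991, -0.055, 0.0344]
tool_rot: [-0.185, 0.983, -0.001, -0.002]
ft_force: [-13.2, -5.3, 16.4]
grip_width: 0.0001
```

It's stopped dead, with the axial force rising to 14 N and no further advance, so it is home. I'll unload the forward push, then lift straight off.

Request:
apply_moves:
  series:
    - [[-0.1,-0.04,0],[0,0,0],0]
    - [[-0.08,-0.03,0],[0,0,0],0]
    - [[0,0,0],[0,0,0],0]

```text
time_s: 12.82
position: [0.599, -0.055, 0.0347]
tool_rot: [-0.185, 0.983, -0.001, -0.0]
ft_force: [-6.1, -1.8, 12.8]
grip_width: -0.0001
```

Request:
apply_moves:
  series:
    - [[0,0,0.2],[0,0,0],0]
    - [[0,0,0.2],[0,0,0],0]
    - [[0,0,0.2],[0,0,0],0]
    - [[0,0,0.2],[0,0,0],0]
    - [[0,0,0.4],[0,0,0],0]
    - [[0,0,1],[0,0,0],0]
    - [[0,0,2],[0,0,0],0]
    - [[0,0,3],[0,0,0],0]
    - [[0,0,3],[0,0,0],0]
    - [[-3,-1.2,3],[0,0,0],0]
    - [[-4,-1.6,2],[0,0,0],0]
    - [[-4,-1.6,2],[0,0,0],0]
    - [[-4,-1.6,2],[0,0,0],0]
    - [[0,0,0],[0,0,0],0]
    - [[0,0,0],[0,0,0],0]

```text
time_s: 14.7
position: [0.4497, -0.114, 0.2264]
tool_rot: [-0.184, 0.983, -0.001, 0.001]
ft_force: [0.1, -1.0, -0.6]
grip_width: -0.0003
```

```bash
python3 - <<'E'
from h import *
print(monitor.state()['ft_force'])
sc=cv2.cvtColor(camera("scene"),cv2.COLOR_RGB2BGR)
cv2.imwrite("pics/s7.png",sc)
a=cv2.resize(sc[180:290,255:355],(400,440),interpolation=cv2.INTER_CUBIC)
b=cv2.cvtColor(camera("top"),cv2.COLOR_RGB2BGR);b=cv2.resize(b[120:220,290:390],(400,440),interpolation=cv2.INTER_CUBIC)
cv2.imwrite("pics/p7.png",np.hstack([a,b]))
E
```

```text
[ 0.13421928 -0.97789676 -0.61369618]
```

View pics/p7.png

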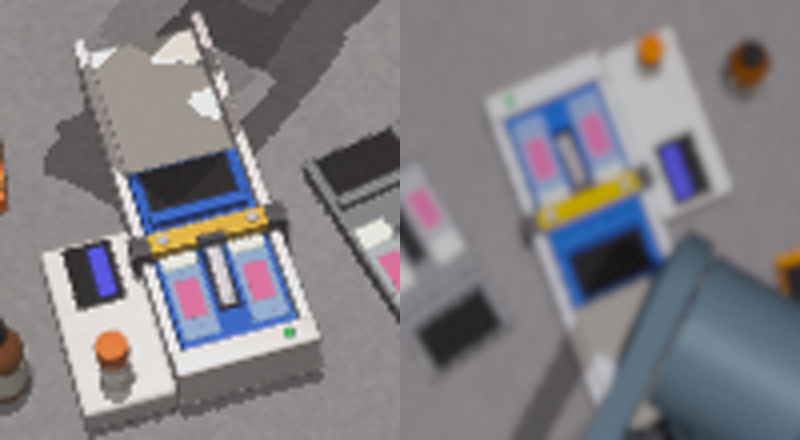

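The carrier's nose is against the white stop (left half, about (245,335)) and the leaf lies inside the slot at (222,275). The ridge is just short of the bar. The vial, bottle and spare have not moved, and the hand is clear. I'm handing the job in.

```bash
python3 -c "
from rig import job,monitor
print(job.sign_off(),monitor.state()['time_s'])"
```

```text
the job is handed in; nothing more can be done
the job is handed in; nothing more can be done
```

The blue carrier is in the dock, and I handed the job in at about 15 s on the robot's clock. With shut fingertips I pressed its pad down about 8–9 mm with roughly 10–14 N. I kept pressing while I slid it about 118 mm under the gate bar and leaf spring.

**Home:** it stopped dead, with the forward force rising to about 14 N and no further advance. I then eased off the push and lifted the hand straight up and away.

**Last checks:** the final pictures show the nose at the white end stop with no gap visible, the leaf lying in the slot and the ridge short of the bar. The vial, bottle and grey spare look unmoved, and the wrist force was back near zero.

**Disagreements:**
- My first estimate of the travel was about 107 mm, but the stop came at about 118 mm. The picture-based gap was off, or the fingers slid a little on the pad.
- The wrist and top cameras differed by about 5 mm on the pad's position; I used the midpoint.
- I could not read the platform or leaf joints directly, so the leaf dropping in rests on the pictures and a rise of about 3 N in the pressing force.

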